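# Ring the bell and show what to mix

### The arm

A 7-joint arm with a two-finger parallel gripper is mounted at the origin on the work surface. World frame = base frame: x ahead of the robot, y to its left, z up, the work surface at z = 0. Lengths are in m, angles in rad, forces in N, time in s.
With the tool pointing down it reaches from about 0.425 to 0.95 m from the base axis. Payload 4.7 kg.
Tool frame: the origin (TCP) lies between the finger pads, 19 mm behind the fingertips; this is the grasp point; z points along the fingers, y is the line along which they close (so a half turn about z gives the same grasp; the last joint's range is limited). The gripper opens to 85 mm and grips with 20 to 120 N. Pads are 22 mm wide; open, the fingers measure 114 mm over their backs; the gripper's body (76 mm by 85 mm) begins 54 mm behind the grasp point. The pads swing forward as they close: fully open they stand 13 mm farther back than shut.
Start: joints at [1.11, 0.469, -0.049, 1.532, 0.024, 1.141, -0.082], TCP at [0.283, -0.613, 0.25] pointing down, gripper open.
Joint ranges: [-2.59, 2.59], [-0.33, 1.99], [-1.39, 1.29], [0.1, 2.45], [-1.04, 4.18], [0.21, 1.99], [-2.66, 2.66]. Speed limits (rad/s): [2.57, 2.57, 3.14, 3.14, 3.14, 3.14, 3.14].

### API

Orientations are given as [roll, pitch, yaw] about the fixed x, y, z axes, in that order (R = Rz(yaw) Ry(pitch) Rx(roll)).
In Python, from plant import robot gives the robot as it stands. Calls block until the motion is done:
- robot.goto(position, orientation): joint-space move of the TCP to a pose.
- robot.move_straight(position, vel=0.15, attitude=None, contact_N=None): straight line of the TCP; attitude=None keeps the orientation; vel is the mean speed in m/s. With contact_N (N) it stops when the force on the tool has changed by that much, and returns True; else False.
- robot.move_joints(angles): joint-space move.
- robot.grip(opening, strength=None): opening from 0.0 (shut) to 1.0 (fully open); strength is the grip in N (None keeps the last); returns when the fingers have stopped.
- robot.sleep(seconds).
- robot.inverse_kinematics(position, orientation): joint angles nearest the present ones, or None.
- robot.sense(): the state.
- robot.grab_frame(name): name is "scene" or "top" or "wrist"; returns a dict with "image" (420x560x3 uint8, red, green, blue), "range_z" (420x560 float32, m along the optical axis (not along the pixel's ray), 0 where there is no reading), "fx", "fy", "cx", "cy" (pixels), "R" (3x3) and "t" (3): a world point X has camera coordinates R X + t. Camera axes: x right, y down, z forward; pixel columns grow to the right and rows downward; lengths in m; the calibration is good to about 2 mm. The wrist camera is an equidistant fisheye: a pixel r from the principal point sees the ray r / f radians off the axis. A picture is of the moment at which its call begins.
A pose or a line that the arm cannot do raises robot.IKError and nothing moves.
- robot.close_job(): hands the job in; it is judged then, once.
The state is a dict: "t": time; "joint_pos": joint angles; "joint_velocities": joint speeds; "effort": joint torques, N m; "tcp_pos": TCP position; "tcp_rot": TCP orientation; "wrist_force": force on the tool from outside, world axes, zero at the start; "torque": the same for the moment, N m; "opening": opening from 0.0 (shut) to 1.0 (fully open); "gripper_force": force on a finger pad.
Only numpy, scipy, OpenCV 4.12 (cv2) and the standard library are available. Lean on these libraries where they do the work, as an engineer would, in place of code of your own. Each camera call takes 0.05 s, during which the arm holds its last target. There are 200 camera calls.

### The job

Ring the counter bell by pressing its plunger down with the fingertips, to call the studio assistant; then show what to pour where: point straight down at the smallest paint tin, fingertips just above (about 3 cm over) the middle of its lid, for two seconds, and after that point the same way at the mixing bowl, just above the middle of its mouth, for two seconds. Point at none of the other tins nor the cup, touch and move nothing but the bell, and finish with the hand raised well above the tallest tin.

Things in the scene. Friction and masses are not known exactly. Their poses are not given: they have to be found in the camera images.
- plunger (a joint): travel of the call bell's plunger in m: 0 at rest (up), 0.006 fully down. It moves straight down, springs back when let go, takes about 1.7 N to start and 3.6 N to reach the bottom; the bell rings beyond 0.004
- bell_top (a point): centre of the top of the plunger, a flat steel disc of 24 mm diameter, 66 mm above the bench at rest, in the middle of a steel counter bell (dome 86 mm diameter, dome top 45 mm high, black foot) that is fixed to the bench
- tin_small: the smallest of four tins (least diameter and least height): a round closed paint tin, bare metal with a pale paper band, 60 mm diameter, 60 mm high, standing upright and loose; origin at the centre of its underside, z up
- tin_small_lid (a point): centre of the flat top of the smallest tin's lid, 60 mm above the bench
- tin_squat: a wide, squat round closed paint tin, bare metal with a pale paper band, 90 mm diameter, 80 mm high, standing upright and loose; origin at the centre of its underside, z up
- tin_squat_lid (a point): centre of the flat top of the squat tin's lid, 80 mm above the bench
- tin_medium: a middle-sized round closed paint tin, bare metal with a pale paper band, 78 mm diameter, 98 mm high, standing upright and loose; origin at the centre of its underside, z up
- tin_medium_lid (a point): centre of the flat top of the middle-sized tin's lid, 98 mm above the bench
- tin_tall: the tallest, a round closed paint tin, bare metal with a pale paper band, 90 mm diameter, 120 mm high, standing upright and loose; origin at the centre of its underside, z up
- tin_tall_lid (a point): centre of the flat top of the tallest tin's lid, 120 mm above the bench
- bowl: the mixing bowl: white ceramic, empty, round, 120 mm across the rim, 50 mm high, loose; origin at the centre of its underside, z up
- bowl_rim (a point): centre of the bowl's open mouth, level with its rim, 50 mm above the bench
- cup: bystander: narrow white ceramic cup, 72 mm across the rim, 100 mm high, without a handle, loose; origin at the centre of its underside
- cup_rim (a point): centre of the cup's mouth, 100 mm above the bench
- tape: bystander: roll of pale tape lying flat, 60 mm diameter, 22 mm high; origin at the centre of its underside
- block: bystander: cork sanding block 55 x 34 x 26 mm; origin at the centre of its underside
- brush: bystander: paint brush 150 mm long, under 30 mm high, lying flat along its own x, far right of the middle; origin under its middle
- bottle: bystander: amber bottle with a black cap, 56 mm diameter, 130 mm high, far side of the middle; origin at the centre of its underside
There are look-alikes about, which are no part of the job. What is shaped like the part that bears plunger but green is not meant. What is shaped like the tin_medium but purple is not meant.

How it is judged:
By the outcome, as a careful person would: the job done as asked, in the order asked, and still so for the second after the job is handed in, with the robot touching nothing.
It also fails if it takes over 56 s, if anything falls off the work surface, if the arm or the gripper's body presses on something with over 40 N, if the wrist force passes 120 N, or if a joint passes its speed limit or range.

## Working session

There is one attempt and no reset: what is moved stays moved. The work goes in short steps, each a Python script; the robot and the scene stay as the last script left them, time stands still between calls to the robot, and variables do not carry over. Pictures are saved under pics/ and viewed, at most 10 in all, crops included, and the job is handed in when it is done.

```bash
ls; mkdir -p pics; python3 - <<'E'
from plant import robot
import cv2,pickle
s=robot.sense();print(s['t'],s['tcp_pos'],s['tcp_rot'],s['opening'])
d={n:robot.grab_frame(n) for n in('scene','top')}
pickle.dump(d,open('f.pkl','wb'))
for n in d:
    cv2.imwrite(f'pics/{n}.png',d[n]['image'][:,:,::-1]); print(n,d[n]['R'],d[n]['t'],d[n]['fx'],(d[n]['range_z']>0).mean())
E
```

```text
pics
0.0 [ 0.28226572 -0.61255642  0.24895164] [-3.13963173e+00  8.13311676e-05  4.31805646e-01] 0.9997117534647084
scene [[ 0.59024955  0.80713608  0.01169656]
 [ 0.60305043 -0.43127931 -0.67106507]
 [-0.53659635  0.40314947 -0.74130619]] [-0.37354732 -0.20669619  1.70861456] 538.3709729523883 0.9961734693877551
top [[ 0.01086498 -0.99976319  0.01885493]
 [-0.98781356 -0.01365911 -0.15504131]
 [ 0.15526214 -0.01694064 -0.98772804]] [0.03473132 0.54830701 1.15608606] 418.83460961414846 0.9960246598639456
```

View pics/scene.png

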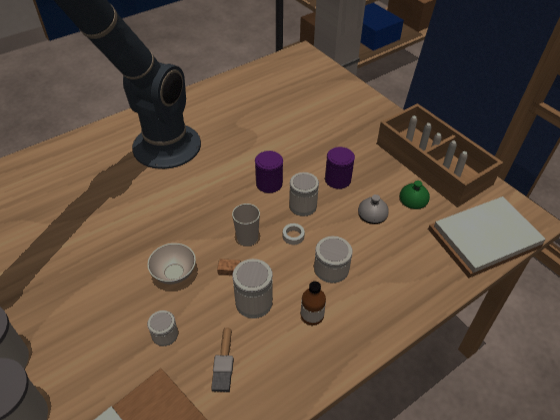

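View pics/top.png

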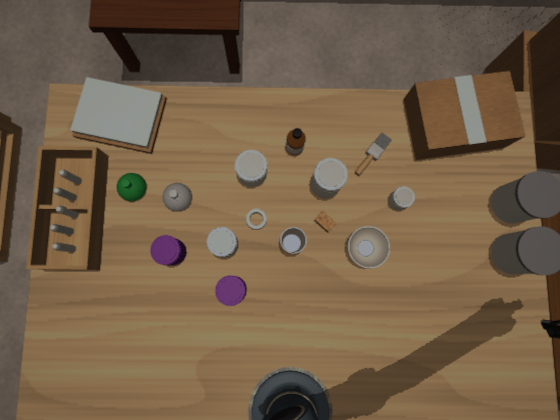

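Top view candidates: the bell is the steel one at (177,196), not the green one at (131,187). The tins are at (403,198) small, (251,167) squat, (330,176) tall and (222,242) medium, with purple look-alikes at (167,250) and (231,290). The bowl is at (368,248) and the narrow white cup at (292,241). Next I'll measure all of them from range data in both views.

```bash
cat > h.py <<'E'
import numpy as np, pickle, cv2
def cloud(f):
    z=f['range_z'].astype(float); v,u=np.indices(z.shape)
    P=np.dstack([(u-f['cx'])/f['fx']*z,(v-f['cy'])/f['fy']*z,z])
    W=(P-f['t'])@f['R']; W[z==0]=np.nan
    return W
E
python3 - <<'E'
from h import *
d=pickle.load(open('f.pkl','rb'))
C={n:cloud(d[n]) for n in d}
t=C['top']
for n,(u,v),h,r in [('bell',(177,196),.066,.012),('small',(403,198),.06,.03),('squat',(251,167),.08,.045),('tall',(330,176),.12,.045),('medium',(222,242),.098,.039),('bowl',(368,248),.05,.06),('cup',(292,241),.1,.036),('green',(131,187),.066,.012),('bottle',(296,138),.13,.028)]:
    f=d['top'];ray=f['R'].T@np.array([(u-f['cx'])/f['fx'],(v-f['cy'])/f['fy'],1]);o=-f['R'].T@f['t']
    g=o+ray*(h-o[2])/ray[2]
    for c in C:
        W=C[c]; m=(np.hypot(W[...,0]-g[0],W[...,1]-g[1])<r+.03)&(abs(W[...,2]-h)<.008)
        p=W[m]
        if len(p)<3: print(n,c,g,len(p));continue
        (x,y),R=cv2.minEnclosingCircle(p[:,:2].astype(np.float32))
        print(n,c,g.round(3),len(p),'c',np.round([x,y,R],4),'mean',p.mean(0).round(4),'zmax',round(np.nanmax(p[:,2]),4))
ims=[]
for n,(u,v) in [('top',(177,196)),('top',(403,198)),('scene',(374,205)),('scene',(163,328))]:
    ims.append(cv2.resize(d[n]['image'][v-30:v+30,u-30:u+30,::-1],(290,290),interpolation=cv2.INTER_CUBIC))
cv2.imwrite('pics/crop.png',np.vstack([np.hstack(ims[:2]),np.hstack(ims[2:])]))
E
```

```text
bell scene [0.586 0.323 0.066] 52 c [0.5977 0.3348 0.0154] mean [0.5961 0.334  0.0655] zmax 0.0729
bell top [0.586 0.323 0.066] 56 c [0.5947 0.3346 0.0118] mean [0.594  0.3341 0.0655] zmax 0.0714
small scene [ 0.591 -0.317  0.06 ] 548 c [ 0.5965 -0.3215  0.0326] mean [ 0.5984 -0.3212  0.0603] zmax 0.0675
small top [ 0.591 -0.317  0.06 ] 370 c [ 0.5955 -0.3205  0.0318] mean [ 0.5942 -0.3194  0.06  ] zmax 0.0679
squat scene [0.67  0.117 0.08 ] 893 c [0.6774 0.1161 0.0479] mean [0.6792 0.1145 0.0804] zmax 0.0878
squat top [0.67  0.117 0.08 ] 817 c [0.6755 0.1172 0.0463] mean [0.6744 0.1168 0.0799] zmax 0.0868
tall scene [ 0.637 -0.1    0.12 ] 1079 c [ 0.6449 -0.1033  0.0472] mean [ 0.6472 -0.1046  0.1205] zmax 0.1275
tall top [ 0.637 -0.1    0.12 ] 872 c [ 0.6442 -0.103   0.0466] mean [ 0.6428 -0.1024  0.12  ] zmax 0.1279
medium scene [0.456 0.19  0.098] 514 c [0.4603 0.1917 0.0418] mean [0.4624 0.1883 0.0985] zmax 0.1053
medium top [0.456 0.19  0.098] 697 c [0.4575 0.1912 0.0405] mean [0.4573 0.1905 0.0976] zmax 0.1047
bowl scene [ 0.448 -0.216  0.05 ] 345 c [ 0.4519 -0.2193  0.0616] mean [ 0.4426 -0.217   0.0482] zmax 0.0558
bowl top [ 0.448 -0.216  0.05 ] 283 c [ 0.4521 -0.2189  0.0603] mean [ 0.4539 -0.2261  0.0477] zmax 0.0545
cup scene [0.461 0.001 0.1  ] 189 c [ 0.4647 -0.0032  0.0382] mean [ 0.4641 -0.0025  0.0976] zmax 0.1037
cup top [0.461 0.001 0.1  ] 108 c [ 0.4639 -0.003   0.036 ] mean [ 0.4667 -0.0035  0.0986] zmax 0.1044
green scene [0.61  0.453 0.066] 48 c [0.6236 0.4696 0.014 ] mean [0.6243 0.4689 0.0652] zmax 0.0687
green top [0.61  0.453 0.066] 60 c [0.6226 0.4696 0.0124] mean [0.622  0.4692 0.065 ] zmax 0.0701
bottle scene [ 0.74  -0.007  0.13 ] 109 c [ 0.7576 -0.0093  0.0141] mean [ 0.7583 -0.0106  0.1293] zmax 0.1336
bottle top [ 0.74  -0.007  0.13 ] 74 c [ 0.7558 -0.0093  0.014 ] mean [ 0.7555 -0.0098  0.1295] zmax 0.1338
```

View pics/crop.png

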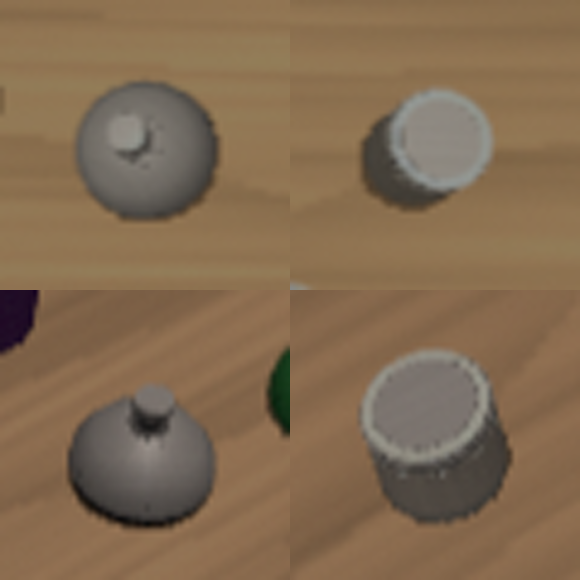

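Steel bell and plain metal small tin are confirmed. Centres agree in both views within 2–3 mm, and the heights and radii match: bell (0.595,0.334), small tin (0.596,-0.321), bowl (0.452,-0.219). I'll shut the gripper and ring the bell.

```bash
python3 - <<'E'
from plant import robot
import numpy as np
robot.grip(0.0)
b=[.5955,.3345]
s=robot.sense();yaw=s['tcp_rot'][2]
best=None
for y in np.arange(-3.1,3.1,.2):
    q=robot.inverse_kinematics(b+[.25],[np.pi,0,y])
    if q is not None:
        c=np.abs(np.array(q)-s['joint_pos']).max()
        if best is None or c<best[0]: best=(c,y,q)
print(best)
robot.goto(b+[.25],[np.pi,0,best[1]])
robot.move_straight(b+[.105],vel=.12)
s=robot.sense();print(s['t'],s['tcp_pos'],s['tcp_rot'],s['wrist_force'],s['opening'])
hit=robot.move_straight(b+[.088],vel=.02,contact_N=1.2)
s=robot.sense();print(hit,s['t'],s['tcp_pos'],s['wrist_force'])
E
```

```text
(np.float64(1.0593403478003782), np.float64(1.500000000000004), array([ 0.08202875,  0.73109211, -1.10795698,  1.47077201,  0.65955523,
        1.3466383 , -1.13974265]))
5.7 [0.59588791 0.33500751 0.10603566] [ 3.14029378e+00 -1.15748317e-03  1.49990544e+00] [-1.01361966 -0.33607491  0.53802548] 0.00012642700937015496
False 6.7 [0.59556586 0.33463619 0.08816983] [ 0.11924984 -0.14947171  0.07065552]
```

```bash
python3 - <<'E'
from plant import robot
import cv2
b=[.5955,.3345]
hit=robot.move_straight(b+[.074],vel=.015,contact_N=7)
s=robot.sense();print(hit,s['t'],s['tcp_pos'],s['wrist_force'])
robot.sleep(.3)
s=robot.sense();print(s['t'],s['tcp_pos'],s['wrist_force'])
cv2.imwrite('pics/press.png',robot.grab_frame('scene')['image'][120:280,280:480,::-1].repeat(3,0).repeat(3,1))
E
```

```text
True 7.3667 [0.59560362 0.33461958 0.0788843 ] [-0.45650479 -1.19417416  4.45360555]
7.6667 [0.59563012 0.33462131 0.07885048] [ 0.22488253 -0.63603399  5.65145558]
```

View pics/press.png

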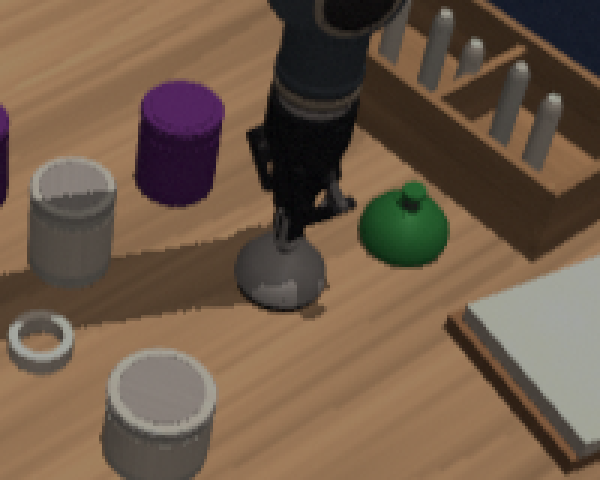

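The shut fingertips are on the steel plunger (crop pixel about (288,240)). The tip is at z=0.060, which is 6 mm of travel at 5.6 N, so the bell has rung. Next, the small tin.

```bash
python3 - <<'E'
from plant import robot
import numpy as np,cv2
s=robot.sense
robot.move_straight([.5955,.3345,.28],vel=.15)
p=[.596,-.321]
q0=np.array(s()['joint_pos']);best=None
for y in np.arange(-3.1,3.1,.2):
    q=robot.inverse_kinematics(p+[.28],[np.pi,0,y])
    if q is not None:
        c=np.abs(np.array(q)-q0).max()
        if best is None or c<best[0]: best=(c,y)
print(best)
robot.goto(p+[.28],[np.pi,0,best[1]])
print(s()['t'],s()['tcp_pos'])
robot.move_straight(p+[.109],vel=.12)
print(s()['t'],s()['tcp_pos'],s()['tcp_rot'])
robot.sleep(.6)
f=robot.grab_frame('scene')
cv2.imwrite('pics/point.png',f['image'][200:400,60:260,::-1].repeat(3,0).repeat(3,1))
from h import cloud
robot.sleep(2.0); print(s()['t'],s()['tcp_pos'])
E
```

```text
(np.float64(0.8459661724152041), np.float64(-0.4999999999999978))
11.5417 [ 0.59674258 -0.31920188  0.28010388]
13.1167 [ 0.59654477 -0.32113367  0.10993053] [-3.14152487e+00 -1.60868767e-03 -5.00044944e-01]
15.7667 [ 0.59600017 -0.32101585  0.10899684]
```

View pics/point.png

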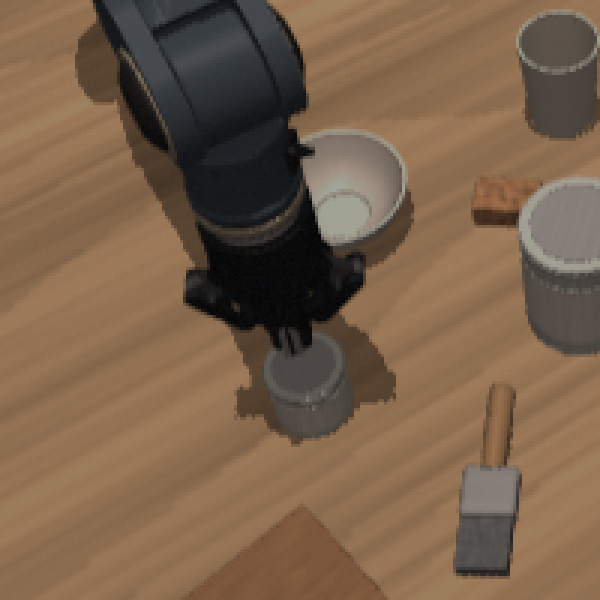

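The fingertips (crop ≈(292,350)) hover about 3 cm above the small tin's lid, and they stayed there 2.6 s. Next the bowl, then raise the hand.

```bash
python3 - <<'E'
from plant import robot
import numpy as np,cv2,pickle
from h import cloud
s=robot.sense
robot.move_straight([.596,-.321,.26],vel=.15)
p=[.452,-.219]
q0=np.array(s()['joint_pos']);best=None
for y in np.arange(-3.1,3.1,.2):
    q=robot.inverse_kinematics(p+[.26],[np.pi,0,y]); q2=robot.inverse_kinematics(p+[.099],[np.pi,0,y])
    if q is not None and q2 is not None:
        c=np.abs(np.array(q)-q0).max()
        if best is None or c<best[0]: best=(c,y)
print(best)
robot.goto(p+[.26],[np.pi,0,best[1]])
robot.move_straight(p+[.099],vel=.12)
print(s()['t'],s()['tcp_pos'],s()['tcp_rot'])
robot.sleep(2.6); print(s()['t'],s()['tcp_pos'],s()['wrist_force'])
f=robot.grab_frame('scene');im1=f['image']
robot.move_straight(p+[.32],vel=.15)
robot.sleep(.3)
f=robot.grab_frame('scene')
W=cloud(f)
for n,g,h,r in [('small',(.596,-.321),.06,.03),('bowl',(.452,-.219),.05,.06)]:
    m=(np.hypot(W[...,0]-g[0],W[...,1]-g[1])<r+.03)&(abs(W[...,2]-h)<.008)
    print(n,cv2.minEnclosingCircle(W[m][:,:2].astype(np.float32)))
cv2.imwrite('pics/end.png',np.hstack([im1[180:400,60:260,::-1],f['image'][180:400,60:260,::-1]]).repeat(2,0).repeat(2,1))
print(s()['t'],s()['tcp_pos'])
E
```

```text
(np.float64(0.3967610875959422), np.float64(-0.09999999999999742))
19.1583 [ 0.45253157 -0.21916979  0.09966044] [ 3.14100908e+00 -1.34303166e-03 -1.00108484e-01]
21.7583 [ 0.4520193  -0.21898414  0.09900114] [0.22556751 0.45805712 1.46473614]
small ((0.596828043460846, -0.3192979395389557), 0.032931189984083176)
bowl ((0.45159712433815, -0.21873673796653748), 0.06171950325369835)
23.7833 [ 0.45195851 -0.21892833  0.31977991]
```

View pics/end.png

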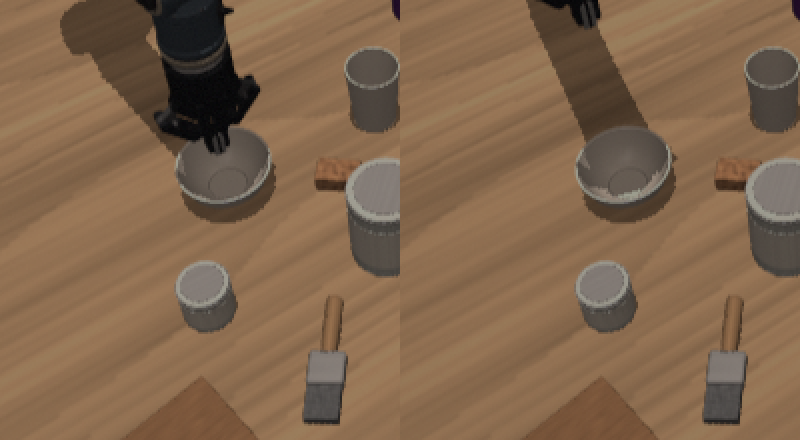

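The tips were over the bowl's mouth (left half, ≈(218,150)). Nothing has moved, and the hand is now raised to a fingertip height of 0.30 m.

```bash
python3 -c "
from plant import robot
print(robot.close_job())"
```

```text
the job is handed in; nothing more can be done
None
```

Job handed in at about 24 s of the 56 s allowed: the bell plunger went fully down (6 mm), the fingertips pointed from 3 cm up at the smallest tin and then the bowl for 2.6 s each, the tin and bowl had not moved when I checked after, and the hand finished with its fingertips at 0.30 m.

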